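# Hold a damper cover down on its spring while the screws go in

## Robot

A 6-joint arm with a two-finger parallel gripper is mounted at the origin on the work surface. World frame = base frame: x ahead of the robot, y to its left, z up, the work surface at z = 0. Lengths are in m, angles in rad, forces in N, time in s.
With the tool pointing down it reaches from about 0.2 to 0.875 m from the base axis. Payload 3.4 kg.
Tool frame: the origin (TCP) lies midway between the tips of the shut fingers; the grasp point (between the pads) lies 19 mm behind it; z points along the fingers, y is the line along which they close (so a half turn about z gives the same grasp; the last joint's range is limited). The gripper opens to 94 mm and grips with 3 to 60 N. Pads are 16 mm wide; open, the fingers measure 119 mm over their backs; the gripper's body (75 mm by 177 mm) begins 78 mm behind the grasp point.
Start: joints at [-1.291, 0.276, 1.505, -0, 1.361, -0.121], TCP at [0.224, -0.529, 0.205] pointing down, gripper open.
Joint ranges: [-2.89, 2.89], [-0.75, 2.08], [0.22, 2.7], [-1.18, 4.32], [0.11, 2.71], [-2.7, 2.7]. Speed limits (rad/s): [2.57, 2.57, 3.14, 3.14, 3.14, 3.14].

## Interface

Orientations are given as a 3x3 rotation matrix whose columns are the frame's x, y, z axes.
In Python, from cell import bot gives the robot as it stands.
- The arm moves only by the tool arm_command, never from a script. Its argument "motion" is a list of rows, each a list of 5 numbers: the finger opening in cm, from 0 to 9.4, then the shift along the tool's x, y, z in a scale on which 1.0 is 100 cm, then the turn about the tool's z in a scale on which 1.0 is 2 pi rad. In form: [[fingers, dx, dy, dz, turn], ...]. A call has 1 to 12 rows; each row is the pose to reach, as a shift and turn from the pose commanded when the call began, along the tool's axes at that moment; what a row does not reach only later rows make up. A row lasts 1/10 s, in which the tool goes at most 50 mm and 8.59 degrees, less where a joint would pass 70% of its speed; a pose out of reach is approached as far as the arm can. Shift and turn numbers lie between -1 and 1, and a call with a number outside is refused. A call with a gripper value outside its range is refused whole. The fingers move at their own pace and stop on an object; "force" is the grip in N (left out, the last holds). Time passes only in rows, so rows that repeat a pose let the fingers close. It gives the time, the measured TCP pose, the force, the opening and the grip force at its end, in the units of the state.
- bot.get_state(): the state, without advancing time (a new reading comes with each control period).
- bot.snapshot(name): name is "scene" or "top" or "wrist"; returns a dict with "pixels" (400x640x3 uint8, red, green, blue), "camera_matrix" (3x3 intrinsics, pixels), "R" (3x3) and "t" (3): a world point X has camera coordinates R X + t. Camera axes: x right, y down, z forward; pixel columns grow to the right and rows downward; lengths in m; the calibration is good to about 2 mm. A picture is of the moment at which its call begins. There is no depth.
- bot.close_job(): hands the job in; it is judged then, once.
The state is a dict: "clock": time; "qpos": joint angles; "qd": joint speeds; "effort": joint torques, N m; "tcp_pos": TCP position; "tcp_rot": TCP orientation; "ft_force": force on the tool from outside, world axes, zero at the start; "moment": the same for the moment, N m; "grip_width": opening from 0.0 (shut) to 1.0 (fully open); "grasp_force": force on a finger pad.
Only numpy, scipy, OpenCV 4.12 (cv2) and the standard library are available. Lean on these libraries where they do the work, as an engineer would, in place of code of your own. Each camera call takes 0.05 s, during which the arm holds its last target. There are 200 camera calls.

## Task

Set the loose aluminium cover onto the sprung cup in the black damper housing, level, with its spigot in the cup and its two screw ears over the housing's two ears (either way round). Then press it down with a steady force of about 12 N on the cup, so that the yellow band has just sunk into the housing, never driving the spring down to its stop, and hold it so for 3 seconds; finish while still holding it down, so that a mechanic can put in the screws. Leave the bottle, wrench, bin and reel alone.

Things in the scene. Friction and masses are not known exactly. Their poses are not given: they have to be found in the camera images.
- housing: Fixed upright black damper housing: tube, 92 mm outer, 72 mm inner diameter, tan band, mouth open 92 mm above the bench, on a bolted-down steel plate 130 x 130 x 12 mm. Origin: centre of the plate's underside, on the bench; z up. Two black screw ears, 24 mm wide, reach 64 mm from the middle along its x and -x, flush with the mouth.
- piston (a joint): How far (m) the sprung cup is pushed down into the housing: 0 = fully up, hard stop at 0.014. The preloaded spring gives from about 4 N, then 1 N per mm: force on the cup in N = 4.2 + 1000 x value; slight damping. 0.007 to 0.008 is the wanted hold. The cover's own weight (about 2 N) does not move it but counts in the force.
- piston_rim (a point): Centre of the upper rim of the sprung cup: upright in the middle of the housing, 68 mm outer, 46 mm inner diameter, 18 mm deep inside. At rest its rim stands 14 mm above the housing's mouth (106 mm above the bench): upper 7 mm bare aluminium, lower 7 mm yellow. It moves only straight up and down.
- cover: Loose aluminium cover, about 0.22 kg, lying on its spigot. Origin: centre of the spigot's underside; z up. Spigot 40 mm diameter, 6 mm high, chamfered; flange 80 mm diameter, z = 6 to 14 mm, with two ears 22 mm wide to 62 mm from the middle along x and -x; blue grip bar on top, 50 mm along x, 22 mm thick along y, z = 14 to 48 mm, to grip across from above. Same after a half turn.
- cover_seat (a point): Middle of the cover at the level of the flange's underside (6 mm above the cover's origin): the face that sits on the cup's rim.
- bottle: Bystander: white plastic bottle with red cap, 44 mm diameter, 95 mm high; origin at the centre of its underside.
- wrench: Bystander: steel wrench, 190 mm long along its x, lying on the bench; origin at its middle.
- bin: Bystander: empty yellow plastic bin, 100 x 150 x 60 mm high; origin at the centre of its underside.
- reel: Bystander: bright green plastic reel lying flat, 90 mm diameter, 25 mm high; origin at the centre of its underside.
There are look-alikes about, which are no part of the job. There is more than one size of the cover; the job needs the middle-sized.

How it is judged:
On the way, in this order (a step that is already met when the one before it is completed fails the run):
1. the cover sits on the cup's rim, centred, level and with its ears over the housing's ears (horizontal distance between cover_seat and piston_rim below 0.005 m and angle between cover's own z axis and vertical below 0.06 rad and angle between the x axis of cover and the x axis of housing, either way round below 0.12 rad and contact force between cover and housing above 0.3 N), for 0.02 s.
2. the cover is pressed steadily on the cup with 8 to 16 N for 2 s (horizontal distance between cover_seat and piston_rim below 0.005 m and angle between cover's own z axis and vertical below 0.06 rad and angle between the x axis of cover and the x axis of housing, either way round below 0.12 rad and contact force between cover and housing between 8 and 16 N and value of joint piston between 0.003 and 0.011 m and (contact force between cover and the fingers above 1 N or contact force between cover and the arm above 1 N)), for 2 s.
At the end, for the whole second after the job is handed in: The robot is still holding the cover down on the sprung cup with 8 to 16 N (cup 3 to 11 mm down), at rest, centred within 5 mm, level within 0.06 rad, ears in line with the housing's ears within 0.12 rad; the bystanders are within 30 mm of where they were (all of step 2 and linear speed of cover below 0.01 m/s and distance of each of bottle, wrench, bin, reel from where it was at the start of the episode below 0.03 m); the arm keeps its last pose, push and grip.
It fails at once if the spring cup is driven down to its stop (value of joint piston above 0.0132 m).
It fails at once if a bystander is shoved or knocked over (distance of any of bottle, wrench, bin, reel from where it was at the start of the episode above 0.03 m or angle between bottle's own z axis and vertical above 0.5 rad).
It also fails if it takes over 51 s, if anything falls off the work surface, if the arm or the gripper's body presses on something with over 40 N, if the wrist force passes 120 N, or if a joint passes its speed limit or range.

## Working session

There is one attempt and no reset: what is moved stays moved. The work goes in short steps, Python scripts to look and compute and a tool call to move; the robot and the scene stay as the last step left them, time stands still between calls to the robot, and variables do not carry over. Pictures are saved under pics/ and viewed, at most 10 in all, crops included, and the job is handed in when it is done.

Besides the shell and the picture viewer there is one more tool, called after ">>>" in YAML: its name, and indented under it one key for each argument. arm_command: Moves the arm, as the interface text tells. Its arguments: {"type":"object","properties":{"motion":{"type":"array"},"force":{"type":"number"}},"required":["motion"]}

```bash
mkdir -p pics
cat > h.py <<'E'
import numpy as np, cv2
from cell import bot
def snap(n,f=None):
    s=bot.snapshot(n); im=np.ascontiguousarray(np.array(s["pixels"],np.uint8)[:,:,::-1])
    if f: cv2.imwrite("pics/"+f,im)
    return im,[np.array(s[k],float) for k in("camera_matrix","R","t")]
def ray(c,u,v,z):
    K,R,t=c; d=R.T@np.linalg.solve(K,[u,v,1]); o=-R.T@t
    return o+d*(z-o[2])/d[2]
def proj(c,P):
    K,R,t=c; q=(R@np.atleast_2d(P).T).T+t; q=q@K.T; return q[:,:2]/q[:,2:]
E
python3 - <<'E'
from h import *
import pickle
a,c=snap("top","top.png"); b,d=snap("scene","scene.png")
pickle.dump((c,d),open("cams.pkl","wb"))
s=bot.get_state(); print(s["clock"],s["tcp_pos"],np.round(s["tcp_rot"],3)); print(-c[1].T@c[2],-d[1].T@d[2],c[0][0,0])
E
```

```text
0.1 [ 0.22418767 -0.52896378  0.20471582] [[ 0.921  0.39  -0.   ]
 [ 0.39  -0.921  0.002]
 [ 0.    -0.002 -1.   ]]
[0.50032255 0.01319563 1.03169993] [ 1.21464033 -0.62590595  0.90801229] 398.917251512052
```

View pics/top.png

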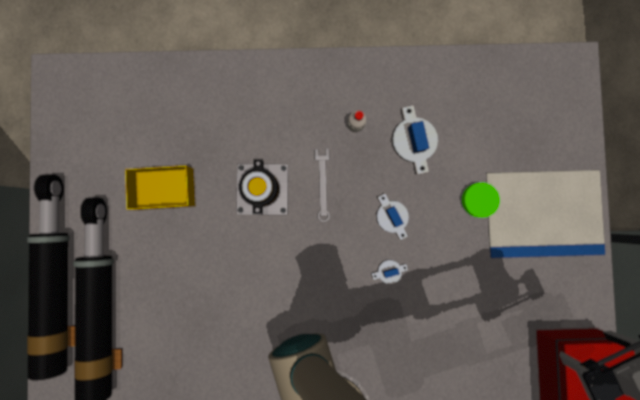

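View pics/scene.png

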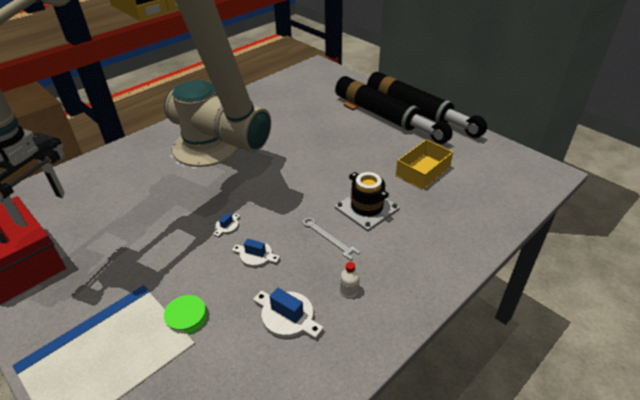

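The pictures show three covers in the top view: large at (415,139), medium at (393,216) and small at (390,271). The medium flange is about 32 px wide, and 80 mm at this range should be about 31 px, so (393,216) is the one. The housing is at (259,187), with its ears up and down in the image. I'll confirm with an enlarged crop and measure.

```bash
cat > m.py <<'E'
from h import *
import pickle
c,d=pickle.load(open("cams.pkl","rb"))
T=cv2.imread("pics/top.png");S=cv2.imread("pics/scene.png")
def crop(im,u,v,r,polys):
    o=cv2.resize(im[v-r:v+r,u-r:u+r],(380,380),interpolation=cv2.INTER_CUBIC);k=380/(2*r)
    for p,col in polys:
        q=np.round((p-[u-r,v-r]+.5)*k).astype(int); cv2.polylines(o,[q.reshape(-1,1,2)],True,col,1)
    return o
def circ(x,y,z,r):
    a=np.linspace(0,2*np.pi,48); return np.c_[x+r*np.cos(a),y+r*np.sin(a),0*a+z]
def bar(x,y,th,z,l,w):
    e=np.array([np.cos(th),np.sin(th)]);f=np.array([-e[1],e[0]])
    return np.array([[*( [x,y]+sa*l*e+sb*w*f),z] for sa,sb in((1,1),(1,-1),(-1,-1),(-1,1))])
def blue(im,b):
    u0,v0,u1,v1=b; h=cv2.cvtColor(im[v0:v1,u0:u1],cv2.COLOR_BGR2HSV)
    m=cv2.inRange(h,(100,110,30),(130,255,255)); return m
def fit(im,cam,b):
    m=blue(im,b); y,x=np.nonzero(m); r=cv2.minAreaRect(np.c_[x+b[0],y+b[1]].astype(np.float32)); return r,len(x)
E
python3 - <<'E'
from m import *
# bar silhouettes fit: render cuboid hull in both cams, match blue mask by IoU
from scipy.optimize import minimize
def hull(cam,p):
    P=np.vstack([bar(*p,.014,.025,.011),bar(*p,.048,.025,.011)]); return cv2.convexHull(proj(cam,P).astype(np.float32))[:,0]
B=[(c,T,(370,195,420,240)),(d,S,(235,230,285,270))]
ms=[cv2.GaussianBlur(blue(im,b).astype(float)/255,(0,0),.7) for _,im,b in B]
def cost(p):
    e=0
    for (cam,im,b),m in zip(B,ms):
        q=(hull(cam,p)-[b[0],b[1]])*1.0; r=np.zeros((m.shape[0]*8,m.shape[1]*8),np.uint8)
        cv2.fillPoly(r,[np.round((q+.5)*8).astype(int)],255)
        r=cv2.GaussianBlur(cv2.resize(r.astype(float)/255,m.shape[::-1],interpolation=cv2.INTER_AREA),(0,0),.7)
        e+=((r-m)**2).sum()
    return e
x0=ray(c,394,214,.03)[:2]; best=None
for th in np.linspace(0,np.pi,12,endpoint=False):
    r=minimize(cost,[*x0,th],method="Nelder-Mead",options=dict(initial_simplex=[[*x0,th],[x0[0]+.006,x0[1],th],[x0[0],x0[1]+.006,th],[*x0,th+.2]]))
    if best is None or r.fun<best.fun: best=r
x,y,th=best.x; print("cover",best.x,best.fun,ms[0].sum(),ms[1].sum())
# housing: yellow cup interior / white rim blob in top
g=cv2.cvtColor(T,cv2.COLOR_BGR2HSV)[160:220,230:295]; 
m=cv2.inRange(g,(15,120,90),(35,255,255)); yy,xx=np.nonzero(m); print("yellow px",xx.mean()+230,yy.mean()+160,len(xx))
H=ray(c,xx.mean()+230,yy.mean()+160,.095); print("H",H)
E1=ray(c,258.5,161.5,.092);E2=ray(c,260,211,.092);print(E1,E2,(E1+E2)/2,np.arctan2(*(E1-E2)[1::-1]))
R=(0,0,255);G=(0,255,0)
def cov(cam):return [(proj(cam,circ(x,y,.014,.04)),R),(proj(cam,bar(x,y,th,.014,.062,.011)),G),(proj(cam,bar(x,y,th,.048,.025,.011)),R)]
ph=np.arctan2(*(E1-E2)[1::-1])
def hou(cam):return [(proj(cam,circ(H[0],H[1],.106,.034)),R),(proj(cam,circ(H[0],H[1],.092,.046)),G),(proj(cam,bar(H[0],H[1],ph,.092,.064,.012)),G),(proj(cam,bar(H[0],H[1],ph,.012,.065,.065)),R)]
o=np.vstack([np.hstack([crop(T,393,216,36,cov(c)),crop(T,260,187,36,hou(c))]),np.hstack([crop(S,257,252,36,cov(d)),crop(S,368,195,36,hou(d))])])
cv2.imwrite("pics/ov.png",cv2.resize(o,(600,600)))
E
```

```text
cover [ 0.49730017 -0.18267425  0.33037516] 80.7103249867496 155.00000000000003 248.00000000000006
yellow px 256.6425855513308 185.97338403041826 263
H [0.57724385 0.1511306  0.095     ]
[0.63543409 0.14613871 0.092     ] [0.51829288 0.14475418 0.092     ] [0.57686349 0.14544645 0.092     ] 0.011818791038322314
```

View pics/ov.png

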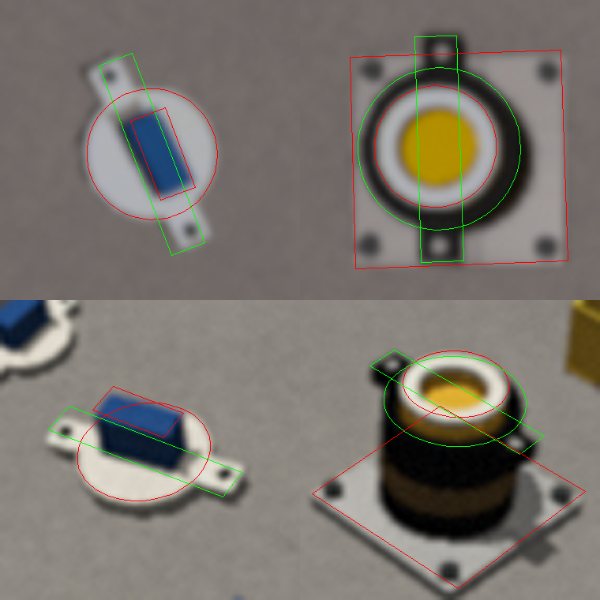

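The crop confirms the middle-sized cover: its ear span matches 124 mm. The bar fit is off because of shadow, so I'll use the ear holes and the rim, triangulated from both cameras.

Run:
```python
from m import *
def show(n,t,s,z):
    a,b=ray(c,*t,z),ray(d,*s,z); print(n,a[:2].round(4),b[:2].round(4)); return (a+b)/2
def cr(ox,oy,x,y): return ox+x/4.167-.5, oy+y/4.167-.5
a=show("c1",cr(357,180,109,76),cr(221,216,66,131),.014);b=show("c2",cr(357,180,190,230),cr(221,216,223,174),.014)
print("cover",(a+b)/2,np.arctan2(*(a-b)[1::-1]),np.linalg.norm(a-b))
a=show("h1",cr(224,151,140,49),cr(332,159,93,55),.092);b=show("h2",cr(224,151,138,246),cr(332,159,217,143),.092)
print("hous",(a+b)/2,np.arctan2(*(a-b)[1::-1]),np.linalg.norm(a-b))
show("rim",cr(224,151,135.5,146),cr(332,159,156,84),.106)
a=np.array([ray(c,*cr(224,151,*p),.012)[:2] for p in((72,69),(248,70),(245,246),(69,245))]);print("plate",a.mean(0),np.arctan2(*(a[0]-a[3])[::-1]),np.arctan2(*(a[1]-a[2])[::-1]))
_,w=snap("wrist"); s=bot.get_state(); Rt=np.array(s["tcp_rot"]); cw=-w[1].T@w[2]; print("wristcam in tcp",Rt.T@(cw-s["tcp_pos"]),Rt.T@w[1].T)
```

```text
c1 [ 0.5456 -0.1582] [ 0.451  -0.2064]
c2 [ 0.4501 -0.2046] [ 0.5459 -0.161 ]
cover [ 0.49815465 -0.18254267  0.014     ] 1.0450222135355007 0.0005936583786375654
h1 [0.6337 0.1495] [0.5169 0.1575]
h2 [0.5219 0.1526] [0.6335 0.1469]
hous [0.57651557 0.15164499 0.092     ] 2.1476778988135163 0.004456019962452867
rim [0.5774 0.1509] [0.578  0.1506]
plate [0.57792674 0.15092675] -0.03294683821225738 -0.038294167594221655
wristcam in tcp [ 0.06689802 -0.00069443 -0.17926786] [[ 4.46228130e-04 -9.72465420e-01 -2.33046791e-01]
 [ 9.99999461e-01  2.15426828e-04  1.01581638e-03]
 [-9.37641775e-04 -2.33047119e-01  9.72464992e-01]]
```

Units first: shifts go in shares of 100 cm and turns go in shares of 2 pi rad. So 38.7 cm / 100 = 0.387, -21.2 cm / 100 = -0.212, -0.048 rad / 6.2832 = -0.0076.

>>> arm_command:
  motion:
    - [9.4,0.387,-0.212,0,-0.0076]
    - [9.4,0.387,-0.212,0,-0.0076]
    - [9.4,0.387,-0.212,0,-0.0076]
    - [9.4,0.387,-0.212,0,-0.0076]
    - [9.4,0.387,-0.212,0,-0.0076]
    - [9.4,0.387,-0.212,0,-0.0076]
    - [9.4,0.387,-0.212,0,-0.0076]
    - [9.4,0.387,-0.212,0,-0.0076]
    - [9.4,0.387,-0.212,0,-0.0076]
    - [9.4,0.387,-0.212,0,-0.0076]
    - [9.4,0.387,-0.212,0,-0.0076]
    - [9.4,0.387,-0.212,0,-0.0076]

```text
clock: 1.35
tcp_pos: [0.4972, -0.184, 0.2052]
tcp_rot: [[0.901, 0.433, -0.001], [0.433, -0.901, -0.0], [-0.001, -0.0, -1.0]]
ft_force: [-0.2, -0.8, 0.3]
grip_width: 1.001
grasp_force: 0.0
```

Run:
```python
from m import *
im,w=snap("wrist"); pickle.dump(w,open("w1.pkl","wb")); cv2.imwrite("pics/w1raw.png",im)
s=bot.get_state(); print(s["clock"],s["tcp_pos"],np.round(s["tcp_rot"],4),s["ft_force"])
x,y,th=.498,-.1825,.449
for p,col in [(circ(x,y,.014,.04),(0,0,255)),(bar(x,y,th,.014,.062,.011),(0,255,0)),(bar(x,y,th,.048,.025,.011),(0,0,255))]:
    cv2.polylines(im,[np.round(proj(w,p)).astype(int).reshape(-1,1,2)],True,col,1)
cv2.imwrite("pics/w1.png",im)
```

```text
1.4 [ 0.49712818 -0.18431305  0.20531661] [[ 9.016e-01  4.325e-01 -7.000e-04]
 [ 4.325e-01 -9.016e-01 -4.000e-04]
 [-8.000e-04  0.000e+00 -1.000e+00]] [-0.37708843 -0.28796693 -0.3681927 ]
```

View pics/w1.png

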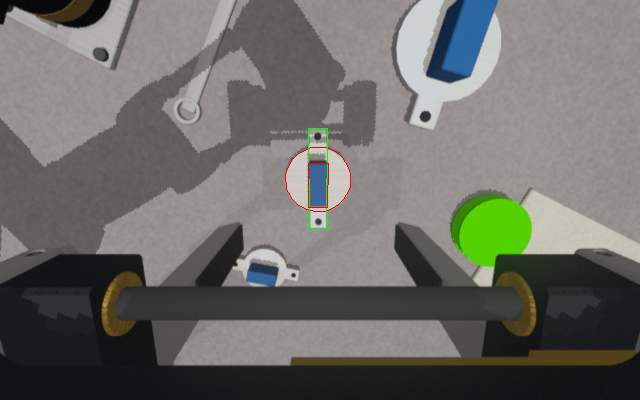

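The overlay fits the middle cover at (318,180), with ear holes at (318,136) and (318,222). I'll descend and grip.

Converted, 18.7 cm / 100 = 0.187, 18 cm / 100 = 0.18.

>>> arm_command:
  motion:
    - [9.4,0.0014,-0.001,0.05,0]
    - [9.4,0.0014,-0.001,0.1,0]
    - [9.4,0.0014,-0.001,0.14,0]
    - [9.4,0.0014,-0.001,0.165,0]
    - [9.4,0.0014,-0.001,0.18,0]
    - [9.4,0.0014,-0.001,0.187,0]
    - [9.4,0.0014,-0.001,0.187,0]
    - [9.4,0.0014,-0.001,0.187,0]

```text
clock: 2.2
tcp_pos: [0.4992, -0.1828, 0.0193]
tcp_rot: [[0.901, 0.433, 0.001], [0.433, -0.901, -0.001], [0.001, 0.001, -1.0]]
ft_force: [-0.3, -0.2, 0.7]
grip_width: 1.003
grasp_force: 0.0
```

>>> arm_command:
  motion:
    - [0,0,0,0,0]
    - [0,0,0,0,0]
    - [0,0,0,0,0]
    - [0,0,0,0,0]
    - [0,0,0,0,0]
    - [0,0,0,0,0]
    - [0,0,0,0,0]
    - [0,0,0,0,0]
    - [0,0,0,0,0]
    - [0,0,0,0,0]
  force: 45

```text
clock: 3.2
tcp_pos: [0.4988, -0.1818, 0.0184]
tcp_rot: [[0.901, 0.434, 0.0], [0.434, -0.901, -0.0], [0.0, 0.0, -1.0]]
ft_force: [0.0, -0.3, -1.2]
grip_width: 0.23
grasp_force: 45.0
```

Converted, -18.7 cm / 100 = -0.187, -16 cm / 100 = -0.16.

>>> arm_command:
  motion:
    - [0,0,0,-0.02,0]
    - [0,0,0,-0.06,0]
    - [0,0,0,-0.11,0]
    - [0,0,0,-0.16,0]
    - [0,0,0,-0.187,0]

```text
clock: 3.7
tcp_pos: [0.5001, -0.1824, 0.2094]
tcp_rot: [[0.901, 0.434, 0.005], [0.434, -0.901, -0.003], [0.003, 0.005, -1.0]]
ft_force: [1.6, -0.5, -2.9]
grip_width: 0.229
grasp_force: 45.0
```

Converted, -31.8 cm / 100 = -0.318, 10.7 cm / 100 = 0.107, 0.486 rad / 6.2832 = 0.0773.

>>> arm_command:
  motion:
    - [0,0.107,-0.318,0,0.0773]
    - [0,0.107,-0.318,0,0.0773]
    - [0,0.107,-0.318,0,0.0773]
    - [0,0.107,-0.318,0,0.0773]
    - [0,0.107,-0.318,0,0.0773]
    - [0,0.107,-0.318,0,0.0773]
    - [0,0.107,-0.318,0,0.0773]
    - [0,0.107,-0.318,0,0.0773]
    - [0,0.107,-0.318,0,0.0773]
    - [0,0.107,-0.318,0,0.0773]
    - [0,0.107,-0.318,0,0.0773]

```text
clock: 4.8
tcp_pos: [0.4574, 0.1497, 0.2052]
tcp_rot: [[0.999, -0.039, -0.0], [-0.039, -0.999, -0.001], [-0.0, 0.001, -1.0]]
ft_force: [-0.4, -0.7, -2.7]
grip_width: 0.231
grasp_force: 45.0
```

Run:
```python
from m import *
im,w=snap("wrist"); pickle.dump(w,open("w2.pkl","wb")); cv2.imwrite("pics/w2raw.png",im)
s=bot.get_state(); p=np.array(s["tcp_pos"]); R=np.array(s["tcp_rot"]); print(s["clock"],p,R.round(4),s["ft_force"],s["grip_width"])
H=(.5775,.151);ph=-.037;th=np.arctan2(R[1,0],R[0,0]);z0=p[2]-.0184;x,y=p[:2]
r=(0,0,255);g=(0,255,0)
for P,col in [(circ(x,y,z0+.014,.04),r),(bar(x,y,th,z0+.014,.062,.011),g),(bar(x,y,th,z0+.048,.025,.011),r),(circ(*H,.106,.034),r),(circ(*H,.106,.023),r),(bar(*H,ph,.092,.064,.012),g),(bar(*H,ph,.012,.065,.065),r)]:
    cv2.polylines(im,[np.round(proj(w,P)).astype(int).reshape(-1,1,2)],True,col,1)
cv2.imwrite("pics/w2.png",im)
```

```text
4.85 [0.45744877 0.14973907 0.20526958] [[ 9.992e-01 -3.960e-02 -4.000e-04]
 [-3.960e-02 -9.992e-01 -5.000e-04]
 [-3.000e-04  5.000e-04 -1.000e+00]] [-0.49424514 -0.31231929 -1.71663123] 0.23349779847279592
```

View pics/w2.png

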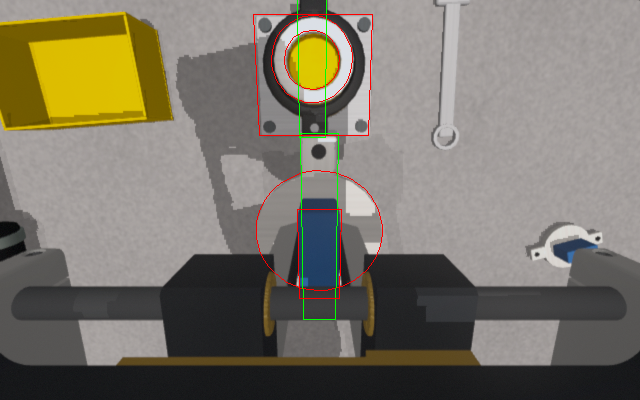

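The rim overlay fits the housing at (313,60). The held cover's ear hole is at (318,152). I'll take an enlarged crop to check the cover's offset in the grip.

Run:
```python
from m import *
im=cv2.imread("pics/w2.png"); cv2.imwrite("pics/w2c.png",cv2.resize(im[0:215,240:400],(446,599),interpolation=cv2.INTER_CUBIC))
w=pickle.load(open("w2.pkl","rb")); x,y,th=.45745,.14974,-.0396
e=np.array([np.cos(th),np.sin(th)])
for n,P in (("ear end",[*(e*.062+[x,y]),.2009]),("bar front low",[*(e*.025+[x,y]),.2009]),("rim top",[.5775+.034,.151,.106])): 
  q=proj(w,np.array(P))[0]; print(n,q,(q-[240,0])*2.786)
```

```text
ear end [318.92663669 133.1060699 ] [219.88960982 370.83351074]
bar front low [318.86363519 194.60920563] [219.71408764 542.18124689]
rim top [309.66476575  15.30709701] [194.08603739  42.64557227]
```

View pics/w2c.png

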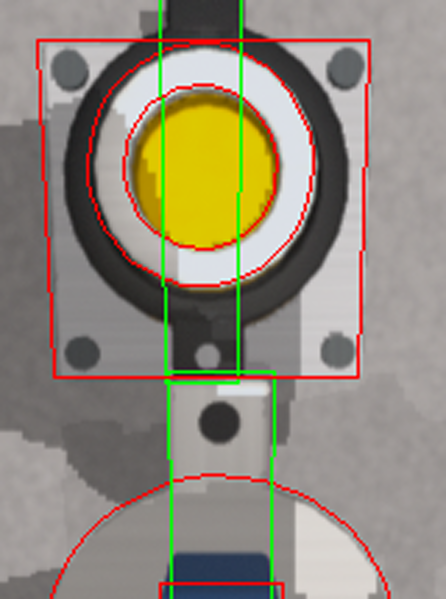

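Converted, 12.1 cm / 100 = 0.121, 10.5 cm / 100 = 0.105.

>>> arm_command:
  motion:
    - [0,0.03,-0.0013,0,0]
    - [0,0.07,-0.003,0,0]
    - [0,0.105,-0.0045,0,0]
    - [0,0.121,-0.0053,0,0]
    - [0,0.121,-0.0053,0.025,0]
    - [0,0.121,-0.0053,0.05,0]
    - [0,0.121,-0.0053,0.065,0]
    - [0,0.121,-0.0053,0.07,0]
    - [0,0.121,-0.0053,0.07,0]
    - [0,0.121,-0.0053,0.07,0]

```text
clock: 5.85
tcp_pos: [0.5792, 0.1515, 0.1363]
tcp_rot: [[0.999, -0.038, 0.002], [-0.038, -0.999, 0.0], [0.002, -0.0, -1.0]]
ft_force: [0.2, -0.8, -2.7]
grip_width: 0.231
grasp_force: 45.0
```

Run:
```python
from m import *
s=bot.get_state(); p=np.array(s["tcp_pos"]); R=np.array(s["tcp_rot"]); print(s["clock"],p,R.round(4),s["ft_force"],s["grip_width"])
S,_=snap("scene"); W,w=snap("wrist"); T,_=snap("top")
e=R[:,0]; x,y=p[:2]-.0015*e[:2]; th=np.arctan2(e[1],e[0]); z0=p[2]-.0184; H=(.5775,.1503); r=(0,0,255);g=(0,255,0)
def L(k): return [(proj(k,P),col) for P,col in [(circ(x,y,z0+.014,.04),r),(bar(x,y,th,z0+.014,.062,.011),r),(circ(*H,.106,.034),g),(bar(*H,-.037,.092,.064,.012),g)]]
Wv=W.copy()
for P,col in L(w): cv2.polylines(Wv,[np.round(P).astype(int).reshape(-1,1,2)],True,col,1)
cv2.imwrite("pics/chk.png",np.hstack([crop(S,368,180,36,L(d)),cv2.resize(Wv[60:315,190:445],(380,380))]))
```

```text
5.85 [0.57921922 0.15145313 0.13634962] [[ 9.993e-01 -3.810e-02  1.700e-03]
 [-3.810e-02 -9.993e-01  1.000e-04]
 [ 1.700e-03 -2.000e-04 -1.000e+00]] [ 0.2157842  -0.8232685  -2.72472604] 0.23128256822036897
```

View pics/chk.png

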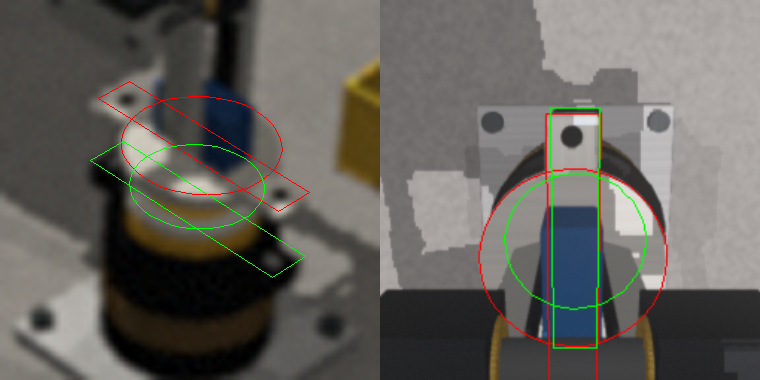

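The scene half shows the cover's ears (127,99) and (280,193) hanging parallel above the housing's ears. Cover and cup agree with the overlays to about 1 mm. I'll settle, then lower in small steps.

Converted, 1.1 cm / 100 = 0.011, 1 cm / 100 = 0.01.

>>> arm_command:
  motion:
    - [0,0,0,0.005,0]
    - [0,0,0,0.008,0]
    - [0,0,0,0.01,0]
    - [0,0,0,0.011,0]
    - [0,0,0,0.011,0]

```text
clock: 6.5
tcp_pos: [0.5782, 0.152, 0.1241]
tcp_rot: [[0.999, -0.037, -0.0], [-0.037, -0.999, -0.0], [-0.0, 0.0, -1.0]]
ft_force: [0.4, 0.1, -2.7]
grip_width: 0.229
grasp_force: 45.0
```

Converted, 0.3 cm / 100 = 0.003, 0.2 cm / 100 = 0.002.

>>> arm_command:
  motion:
    - [0,0,0,0.001,0]
    - [0,0,0,0.002,0]
    - [0,0,0,0.003,0]
    - [0,0,0,0.003,0]
    - [0,0,0,0.003,0]

```text
clock: 7.0
tcp_pos: [0.5783, 0.152, 0.1214]
tcp_rot: [[0.999, -0.037, -0.0], [-0.037, -0.999, -0.0], [-0.0, 0.0, -1.0]]
ft_force: [-0.5, -0.2, -1.9]
grip_width: 0.231
grasp_force: 45.0
```

Converted, 0.2 cm / 100 = 0.002, 0.04 cm / 100 = 0.0004.

>>> arm_command:
  motion:
    - [0,0.0004,0.001,0,0]
    - [0,0.0004,0.001,0,0]
    - [0,0.0004,0.001,0.001,0]
    - [0,0.0004,0.001,0.0015,0]
    - [0,0.0004,0.001,0.002,0]
    - [0,0.0004,0.001,0.002,0]
    - [0,0.0004,0.001,0.002,0]

```text
clock: 7.7
tcp_pos: [0.5787, 0.151, 0.1194]
tcp_rot: [[0.999, -0.037, -0.0], [-0.037, -0.999, -0.0], [0.0, 0.0, -1.0]]
ft_force: [0.6, -0.0, -2.6]
grip_width: 0.229
grasp_force: 45.0
```

Converted, 0.1 cm / 100 = 0.001, 0.05 cm / 100 = 0.0005.

>>> arm_command:
  motion:
    - [0,0,0,0.0005,0]
    - [0,0,0,0.001,0]
    - [0,0,0,0.001,0]
    - [0,0,0,0.001,0]
    - [0,0,0,0.001,0]

```text
clock: 8.2
tcp_pos: [0.5787, 0.151, 0.1185]
tcp_rot: [[0.999, -0.037, 0.0], [-0.037, -0.999, -0.0], [0.0, 0.0, -1.0]]
ft_force: [-0.4, 0.7, -2.5]
grip_width: 0.225
grasp_force: 45.0
```

Converted, 0.1 cm / 100 = 0.001, 0.05 cm / 100 = 0.0005.

>>> arm_command:
  motion:
    - [0,0,0,0.0005,0]
    - [0,0,0,0.001,0]
    - [0,0,0,0.001,0]
    - [0,0,0,0.001,0]
    - [0,0,0,0.001,0]

```text
clock: 8.7
tcp_pos: [0.5788, 0.151, 0.1177]
tcp_rot: [[0.999, -0.037, 0.0], [-0.037, -0.999, -0.0], [0.0, 0.0, -1.0]]
ft_force: [-1.1, -0.3, 2.7]
grip_width: 0.227
grasp_force: 45.0
```

>>> arm_command:
  motion:
    - [0,0,0,0.0005,0]
    - [0,0,0,0.001,0]
    - [0,0,0,0.001,0]
    - [0,0,0,0.001,0]
    - [0,0,0,0.001,0]

```text
clock: 9.2
tcp_pos: [0.5788, 0.151, 0.1165]
tcp_rot: [[0.999, -0.037, 0.0], [-0.037, -0.999, -0.0], [0.0, 0.0, -1.0]]
ft_force: [-1.6, -0.4, 3.6]
grip_width: 0.233
grasp_force: 45.0
```

Converted, 0.58 cm / 100 = 0.0058, 0.54 cm / 100 = 0.0054.

>>> arm_command:
  motion:
    - [0,0,0,0.0008,0]
    - [0,0,0,0.0016,0]
    - [0,0,0,0.0024,0]
    - [0,0,0,0.0032,0]
    - [0,0,0,0.004,0]
    - [0,0,0,0.0048,0]
    - [0,0,0,0.0054,0]
    - [0,0,0,0.0058,0]
    - [0,0,0,0.0058,0]
    - [0,0,0,0.0058,0]

```text
clock: 10.2
tcp_pos: [0.5788, 0.151, 0.1116]
tcp_rot: [[0.999, -0.037, 0.001], [-0.037, -0.999, 0.0], [0.001, -0.0, -1.0]]
ft_force: [-2.5, -0.5, 8.9]
grip_width: 0.23
grasp_force: 45.0
```

Run:
```python
from m import *
F=[];P=[]
for i in range(8):
    S,_=snap("scene"); s=bot.get_state(); F.append(s["ft_force"]);P.append(s["tcp_pos"])
print(np.mean(F,0),np.std(F,0),np.mean(P,0),s["clock"],s["grip_width"],s["grasp_force"])
cv2.imwrite("pics/fin.png",crop(S,368,190,36,[]))
```

```text
[-2.43729649 -0.46535463  8.78687223] [0.17927943 0.22627055 0.37058998] [0.57878838 0.1509509  0.11158222] 10.6 0.23271597726843726 44.99218225479126
```

View pics/fin.png

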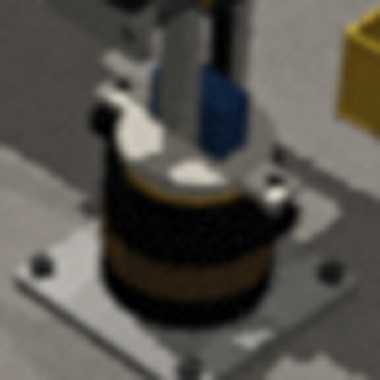

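The cover sits level on the cup with its ears (115,95) and (275,190) over the housing's ears. A thin yellow sliver is still visible, with about 11 N on the cup. I'll go slightly deeper, ease the side force a little, then hold.

Converted, 0.08 cm / 100 = 0.0008, -0.04 cm / 100 = -0.0004.

>>> arm_command:
  motion:
    - [0,-0.0002,0,0.0004,0]
    - [0,-0.0004,0,0.0008,0]
    - [0,-0.0004,0,0.0008,0]
    - [0,-0.0004,0,0.0008,0]
    - [0,-0.0004,0,0.0008,0]
    - [0,-0.0004,0,0.0008,0]
    - [0,-0.0004,0,0.0008,0]
    - [0,-0.0004,0,0.0008,0]
    - [0,-0.0004,0,0.0008,0]
    - [0,-0.0004,0,0.0008,0]
    - [0,-0.0004,0,0.0008,0]
    - [0,-0.0004,0,0.0008,0]

```text
clock: 11.8
tcp_pos: [0.5788, 0.1509, 0.111]
tcp_rot: [[0.999, -0.037, 0.002], [-0.037, -0.999, -0.0], [0.002, -0.0, -1.0]]
ft_force: [-1.7, -0.9, 10.3]
grip_width: 0.226
grasp_force: 45.0
```

>>> arm_command:
  motion:
    - [0,0,0,0,0]
    - [0,0,0,0,0]
    - [0,0,0,0,0]
    - [0,0,0,0,0]
    - [0,0,0,0,0]
    - [0,0,0,0,0]
    - [0,0,0,0,0]
    - [0,0,0,0,0]
    - [0,0,0,0,0]
    - [0,0,0,0,0]
    - [0,0,0,0,0]
    - [0,0,0,0,0]

```text
clock: 13.0
tcp_pos: [0.5788, 0.151, 0.111]
tcp_rot: [[0.999, -0.037, 0.002], [-0.037, -0.999, 0.0], [0.002, -0.0, -1.0]]
ft_force: [-1.7, -1.1, 8.4]
grip_width: 0.233
grasp_force: 45.0
```

>>> arm_command:
  motion:
    - [0,0,0,0,0]
    - [0,0,0,0,0]
    - [0,0,0,0,0]
    - [0,0,0,0,0]
    - [0,0,0,0,0]
    - [0,0,0,0,0]
    - [0,0,0,0,0]
    - [0,0,0,0,0]
    - [0,0,0,0,0]
    - [0,0,0,0,0]
    - [0,0,0,0,0]
    - [0,0,0,0,0]

```text
clock: 14.2
tcp_pos: [0.5788, 0.151, 0.111]
tcp_rot: [[0.999, -0.037, 0.002], [-0.037, -0.999, 0.0], [0.002, -0.0, -1.0]]
ft_force: [-2.5, -0.6, 9.2]
grip_width: 0.229
grasp_force: 45.0
```

Run:
```python
from m import *
F=[];P=[]
for i in range(6):
    S,_=snap("scene"); W,w=snap("wrist"); s=bot.get_state(); F.append(s["ft_force"]);P.append(s["tcp_pos"])
print(np.mean(F,0),np.mean(P,0),s["clock"],s["grip_width"],s["grasp_force"])
cv2.imwrite("pics/fin2.png",np.hstack([crop(S,368,190,36,[]),cv2.resize(W[60:315,190:445],(380,380))]))
```

```text
[-2.15765807 -0.76698661  9.43840624] [0.57878261 0.150961   0.11101957] 14.8 0.2319312068294938 44.992443323135376
```

View pics/fin2.png

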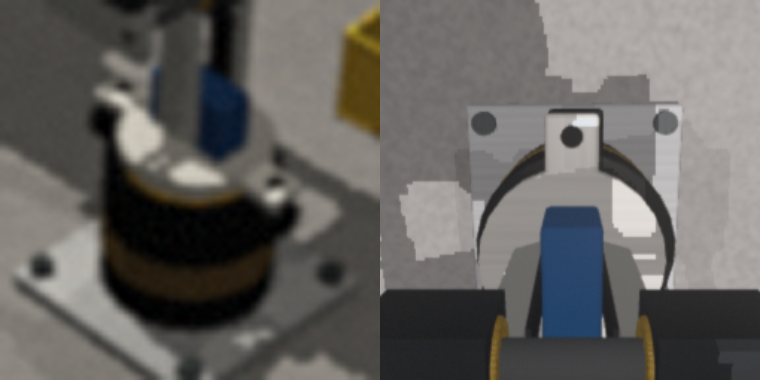

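Cup force is about 11.6 N (9.4 N measured plus the cover's weight), so the piston is about 7.4 mm down. The cover's ear at (572,135) lies squarely inside the housing ear, and it has been held for over 3 s.

```bash
python3 -c "
from cell import bot
print(bot.close_job())"
```

```text
the job is handed in; nothing more can be done
None
```

I set the middle-sized cover on the sprung cup, with its ears lined up over the housing's ears, and handed the job in while still holding it down. By my force readings it was pressed with about 11.6 N (cup about 7.4 mm down) for over 3 s; no verdict came back.

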